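Set out bottles and tubes in the safety cabinet

TASK

Set out the cabinet for the next run: stand the large and the small amber bottle upright, each in the round stand of its own size, and lay the large and the small capped tube each in the V rest of its own size, level and with its middle over the middle of the rest so that both notches cradle the straight body. Set everything down rather than dropping it, do not tip a bottle over, and leave the stack of dishes where it is.

Things in the scene. Friction and masses are not known exactly. Their poses are not given: they have to be found in the camera images.
- bottle_large_mid (a point): Large amber glass bottle, upright, loose, 180 g: body 56 mm diameter with white label band, straight wall up to 48 mm, blue screw cap 38 mm diameter, 80 mm tall. Point: on its axis, half-way up (40 mm above its underside); z is its upward axis.
- bottle_small_mid (a point): Small amber glass bottle, upright, loose, 70 g: body 36 mm diameter with white label band, straight wall up to 42 mm, blue screw cap 31 mm diameter, 74 mm tall. Point: on its axis, half-way up (37 mm above its underside); z is its upward axis.
- stand_large_floor (a point): Large bottle stand: low round black rubber cup fixed to the work surface, 84 mm outside, bore 74 mm, floor 3 mm thick, rim 12 mm above the work surface. Point: centre of its inner floor (3 mm above the work surface); z up.
- stand_small_floor (a point): Small bottle stand: low round black rubber cup fixed to the work surface, 64 mm outside, bore 54 mm, floor 3 mm thick, rim 12 mm above the work surface. Point: centre of its inner floor (3 mm above the work surface); z up.
- tube_large_mid (a point): Large capped conical centrifuge tube, off-white, lying loose, can roll. Straight body 30 mm diameter, 84 mm long; blue screw cap 34 mm diameter, 14 mm long, at one end, 15 mm cone at the other; 113 mm in all, 65 g. Point: on its axis, mid straight body, about 16 mm above the work surface as it lies; x along the tube to the cap.
- tube_small_mid (a point): Small capped conical centrifuge tube, off-white, lying loose, can roll. Straight body 17 mm diameter, 84 mm long; blue screw cap 22 mm diameter, 13 mm long, at one end, 22 mm cone at the other; 119 mm in all, 25 g. Point: on its axis, mid straight body, about 10 mm above the work surface as it lies; x along the tube to the cap.
- rest_large_seat (a point): Large tube rest. Fixed: dark steel base plate 82 x 52 x 4 mm with two upright white V-notched plates 6 mm thick, 60 mm apart (centres) along its x. Each notch opens up at 90 degrees, 40 mm wide at the mouth; tips 42 mm, bottom 22 mm above the work surface. Point: midway between the plates, 43 mm above the work surface, where the seated large tube's mid-axis lies; x along the tube (either way round), z up.
- rest_small_seat (a point): Small tube rest. Fixed: dark steel base plate 82 x 37 x 4 mm with two upright white V-notched plates 6 mm thick, 60 mm apart (centres) along its x. Each notch opens up at 90 degrees, 25 mm wide at the mouth; tips 34.5 mm, bottom 22 mm above the work surface. Point: midway between the plates, 34 mm above the work surface, where the seated small tube's mid-axis lies; x along the tube (either way round), z up.
- dish_stack: Bystander among the things: a loose stack of three clear-white round culture dishes, 92 mm in diameter and 47 mm tall, about 160 g. Origin at the centre of its underside.

How it is judged:
At the end, for the whole second after the job is handed in: Each bottle in its own stand: within 11 mm of the centre, 4 mm of the floor, tilt under 0.1 rad. Each tube in its own rest: mid-body within 12 mm of the seat point along the rest, 5 mm across, 4 mm in height, axis within 0.12 rad. All released and at rest (horizontal distance between bottle_large_mid and stand_large_floor below 0.011 m and z of bottle_large_mid in the frame of stand_large_floor between 0.036 and 0.044 m and angle between each of bottle_large_mid, bottle_small_mid's own z axis and vertical below 0.1 rad and linear speed of each of bottle_large, bottle_small, tube_large, tube_small below 0.02 m/s and horizontal distance between bottle_small_mid and stand_small_floor below 0.011 m and z of bottle_small_mid in the frame of stand_small_floor between 0.033 and 0.041 m and x of tube_large_mid in the frame of rest_large_seat between -0.012 and 0.012 m and y of tube_large_mid in the frame of rest_large_seat between -0.005 and 0.005 m and z of tube_large_mid in the frame of rest_large_seat between -0.004 and 0.004 m and angle between the x axis of tube_large_mid and the x axis of rest_large_seat, either way round below 0.12 rad and x of tube_small_mid in the frame of rest_small_seat between -0.012 and 0.012 m and y of tube_small_mid in the frame of rest_small_seat between -0.005 and 0.005 m and z of tube_small_mid in the frame of rest_small_seat between -0.004 and 0.004 m and angle between the x axis of tube_small_mid and the x axis of rest_small_seat, either way round below 0.12 rad); the robot touches nothing.
It fails at once if a bottle is tipped over (more than 40 degrees) (angle between any of bottle_large_mid, bottle_small_mid's own z axis and vertical above 0.7 rad).
It fails at once if a bottle or tube is dropped from more than about 25 mm (over 0.7 m/s with no finger on it) ((linear speed of bottle_large above 0.7 m/s and contact force between the fingers and bottle_large below 0.05 N) or (linear speed of bottle_small above 0.7 m/s and contact force between the fingers and bottle_small below 0.05 N) or (linear speed of tube_large above 0.7 m/s and contact force between the fingers and tube_large below 0.05 N) or (linear speed of tube_small above 0.7 m/s and contact force between the fingers and tube_small below 0.05 N)).
It fails at once if the stack of dishes is shifted by more than 25 mm (distance of dish_stack from where it was at the start of the episode above 0.025 m).
It also fails if it takes over 109 s, if anything falls off the work surface, if the arm or the gripper's body presses on something with over 40 N, if the wrist force passes 120 N, or if a joint passes its speed limit or range.

ROBOT

A 6-joint arm with a two-finger parallel gripper is mounted at the origin on the work surface. World frame = base frame: x ahead of the robot, y to its left, z up, the work surface at z = 0. Lengths are in m, angles in rad, forces in N, time in s.
With the tool pointing down it reaches from about 0.35 to 0.85 m from the base axis. Payload 8.1 kg.
Tool frame: the origin (TCP) lies between the finger pads; the fingertips stand 11 mm ahead of it and the grasp point (between the pads) lies 8 mm behind it (robot.tips_ahead is the distance from the TCP to the fingertips, in m); z points along the fingers, y is the line along which they close (so a half turn about z gives the same grasp; the last joint's range is limited). The gripper opens to 93 mm and grips with 3 to 60 N. Pads are 15 mm wide; open, the fingers measure 128 mm over their backs; the gripper's body (75 mm by 188 mm) begins 65 mm behind the grasp point.
Start: joints at [1.183, 0.13, 1.488, -0, 1.523, -0.085], TCP at [0.179, 0.573, 0.23] pointing down, gripper open.
Joint ranges: [-2.96, 2.96], [-0.89, 2.26], [0.02, 2.5], [-1.34, 4.48], [0, 2.73], [-2.66, 2.66]. Speed limits (rad/s): [2.39, 2.39, 2.79, 3.14, 3.14, 3.14].

INTERFACE

Orientations are given as a rotation vector (axis times angle).
In Python, from plant import robot gives the robot as it stands. The module is installed in compiled form; this text tells all that it offers.
- The arm moves only by the tool move_arm, never from a script. Its argument "deltas" is one flat list of numbers, 7 for each row, row after row: the shift along the tool's x, y, z in m, then the turn, a rotation vector about the tool's x, y, z in rad, then the opening, from 0 (shut) to 1 (fully open). A call has 1 to 12 rows; each row is the pose to reach, as a shift and turn from the pose commanded when the call began, along the tool's axes at that moment; what a row does not reach only later rows make up. A row lasts 1/8 s, in which the tool goes at most 62.5 mm and 10.7 degrees, less where a joint would pass 70% of its speed; a pose out of reach is approached as far as the arm can. A call with a gripper value outside its range is refused whole. The fingers move at their own pace and stop on an object; "squeeze" is the grip in N (left out, the last holds). Time passes only in rows, so rows that repeat a pose let the fingers close. It gives the time, the measured TCP pose, the force, the opening and the grip force at its end, in the units of the state.
- robot.read_state(): the state, without advancing time (a new reading comes with each control period).
- robot.read_camera(name): name is "side" or "top" or "wrist"; returns (picture, depth): 400x640x3 uint8, red, green, blue; 400x640 float32, m along the optical axis (not along the pixel's ray), 0 where there is no reading.
- robot.camera_model(name): a dict with "K" (3x3 intrinsics, pixels), "R" (3x3) and "t" (3): a world point X has camera coordinates R X + t; the wrist camera has in their place "tool_from_camera" (4x4, takes a point from camera to tool coordinates, whose origin is the TCP and whose axes are the flange's). Camera axes: x right, y down, z forward; pixel columns grow to the right and rows downward; lengths in m; the calibration is good to about 2 mm. A picture is of the moment at which its call begins: read the wrist's pose just before it. camera_model takes no time and is no camera call.
- robot.close_job(): hands the job in; it is judged then, once.
Trained networks look in the newest picture that a camera, given by its name, has taken for a name from the list of things; names that differ only in an ending like _2 or _b are one class to them, and where a whole thing is asked for, a point or a joint stands for the part that bears it (a point fixed in the world has none). Each returns a list of dicts, best first, with "confidence" (0 to 1); they miss things now and then, are a little off and sometimes report something else, mostly with a low value. They report only what shows in the picture. A call takes as long as a camera call.
- robot.recognise(camera, label): "uv" ([column, row] in pixels, amid what is visible of it).
The state is a dict: "t": time; "q": joint angles; "dq": joint speeds; "joint_torque": joint torques, N m; "tool_pos": TCP position; "orientation": TCP orientation; "force": force on the tool from outside, world axes, zero at the start; "wrist_torque": the same for the moment, N m; "opening": finger opening in m; "gripper_force": force on a finger pad.
Only numpy, scipy, OpenCV 4.12 (cv2) and the standard library are available. Lean on these libraries where they do the work, as an engineer would, in place of code of your own. Each camera call takes 0.05 s, during which the arm holds its last target. There are 200 camera calls.

## Working session

There is one attempt and no reset: what is moved stays moved. The work goes in short steps, Python scripts to look and compute and a tool call to move; the robot and the scene stay as the last step left them, time stands still between calls to the robot, and variables do not carry over. Pictures are saved under pics/ and viewed, at most 17 in all, crops included, and the job is handed in when it is done.

Besides the shell and the picture viewer there is one more tool, called after "Emit:" as name(argument=value, ...) on one line, values as JSON. move_arm: Moves the arm, as the interface text tells. Its arguments: {"type":"object","properties":{"deltas":{"type":"array","items":{"type":"number"}},"squeeze":{"type":"number"}},"required":["deltas"]}

```bash
mkdir -p pics
cat > h.py <<'E'
import numpy as np,cv2
from plant import robot
from scipy.spatial.transform import Rotation as Ro
def snap(c,save=None):
    s=robot.read_state(); p,d=robot.read_camera(c)
    if save: cv2.imwrite('pics/'+save,p[:,:,::-1])
    m=robot.camera_model(c); K=np.array(m['K'])
    if c=='wrist':
        T=np.eye(4);T[:3,:3]=Ro.from_rotvec(s['orientation']).as_matrix();T[:3,3]=s['tool_pos']
        T=T@np.array(m['tool_from_camera'])
    else:
        R=np.array(m['R']);T=np.eye(4);T[:3,:3]=R.T;T[:3,3]=-R.T@np.array(m['t'])
    v,u=np.mgrid[:400,:640]
    r=np.stack([(u-K[0,2])/K[0,0],(v-K[1,2])/K[1,1],np.ones_like(u,float)],-1)
    P=(r*d[...,None])@T[:3,:3].T+T[:3,3]; P[d==0]=np.nan
    return p,d,P,T,K
NAMES=['bottle_large_mid','bottle_small_mid','stand_large_floor','stand_small_floor','tube_large_mid','tube_small_mid','rest_large_seat','rest_small_seat','dish_stack']
E
python3 - <<'E'
from h import *
np.set_printoptions(precision=4,suppress=True)
for c in ['top','side']:
    p,d,P,T,K=snap(c,c+'0.png')
    print(c,T)
    for n in NAMES:
        for r in robot.recognise(c,n)[:2]:
            u,v=map(int,np.round(r['uv'])); print(n,r['uv'],round(r['confidence'],2),P[v,u])
print(robot.read_state())
print(robot.camera_model('wrist'))
E
```

```text
top [[-0.0168 -0.9845  0.1745  0.3668]
 [-0.9999  0.0172  0.0009  0.0166]
 [-0.0039 -0.1745 -0.9847  1.1369]
 [ 0.      0.      0.      1.    ]]
bottle_large_mid [259.3, 255.5] 0.82 [0.4336 0.1608 0.0778]
bottle_small_mid [297.3, 174.8] 0.7 [0.6285 0.0698 0.0762]
bottle_small_mid [200.7, 257.9] 0.18 [0.4349 0.3136 0.017 ]
stand_large_floor [351.7, 180.2] 0.69 [ 0.6315 -0.0695 -0.0003]
stand_small_floor [223.3, 182.4] 0.67 [0.6317 0.2662 0.0013]
tube_large_mid [457.2, 250.5] 0.97 [ 0.4433 -0.3218  0.0259]
tube_small_mid [202.5, 257.0] 0.55 [0.4373 0.311  0.0176]
rest_large_seat [397.7, 237.7] 0.93 [ 0.478  -0.1818  0.0013]
rest_small_seat [321.9, 249.4] 0.63 [0.4531 0.0118 0.0049]
rest_small_seat [223.2, 182.3] 0.41 [0.6317 0.2662 0.0013]
dish_stack [428.5, 171.0] 0.89 [ 0.6405 -0.2571  0.0457]
side [[ 0.9257 -0.1974  0.3225  0.2686]
 [-0.3781 -0.5026  0.7775 -0.6971]
 [ 0.0086 -0.8417 -0.5399  0.5441]
 [ 0.      0.      0.      1.    ]]
bottle_large_mid [260.4, 182.2] 0.89 [0.4361 0.1451 0.0565]
bottle_small_mid [341.0, 186.9] 0.7 [0.6314 0.0553 0.0484]
stand_large_floor [359.7, 226.
[... 496 characters left out ...]
-0.0003,  0.0012, -0.0003,  0.0006,  0.    ]), 'joint_torque': array([  0.0002, -55.9758, -49.2072,   0.0767,   0.0221,  -0.    ]), 'tool_pos': array([0.1789, 0.5727, 0.2297]), 'orientation': array([0.4738, 3.1057, 0.0001]), 'force': array([ 0.7515, -0.1605, -0.7261]), 'wrist_torque': array([-0.0014, -0.001 , -0.01  ]), 'gripper_force': 0.0, 'opening': 0.092838764518221}
{'K': array([[343.5559,   0.    , 318.1159],
       [  0.    , 343.5559, 201.592 ],
       [  0.    ,   0.    ,   1.    ]]), 'tool_from_camera': array([[-0.0005, -0.9651, -0.2617,  0.0719],
       [ 1.    , -0.0005, -0.0001,  0.    ],
       [-0.    , -0.2617,  0.9651, -0.1541],
       [ 0.    ,  0.    ,  0.    ,  1.    ]])}
```

Run:
```python
import cv2
a=cv2.imread('pics/top0.png')
cv2.imwrite('pics/top0c.png',cv2.resize(a[130:310,150:510],None,fx=2.2,fy=2.2,interpolation=cv2.INTER_CUBIC))
```

```text
(no output)
```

View pics/top0c.png

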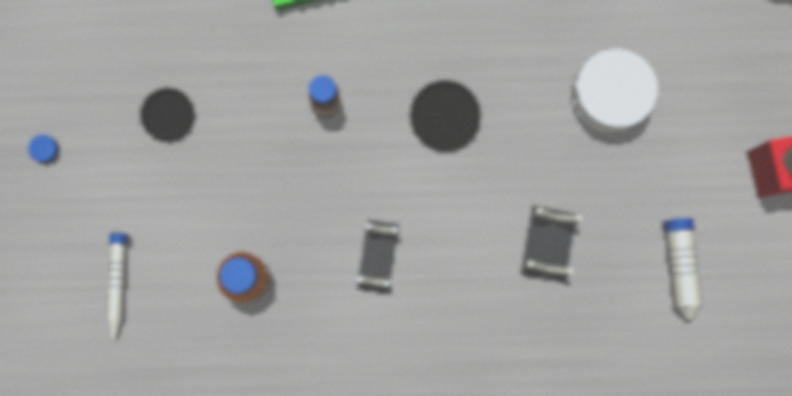

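View pics/side0.png

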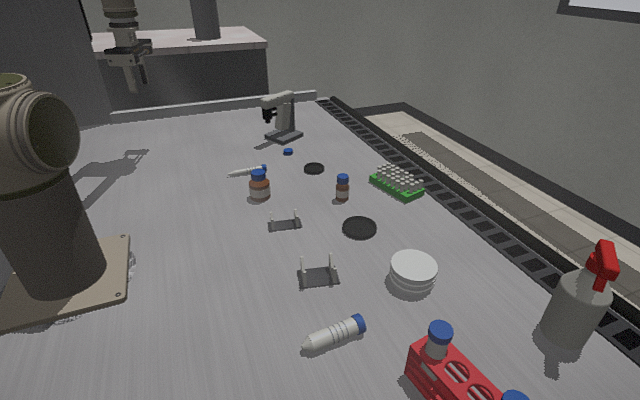

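```bash
cat >> h.py <<'E'
def go(x,y,z,psi,pos=None,rv=None):
    s=robot.read_state(); R0=Ro.from_rotvec(s['orientation'] if rv is None else rv); p0=np.array(s['tool_pos'] if pos is None else pos)
    c,n=np.cos(psi),np.sin(psi)
    R1=Ro.from_matrix(np.array([[-c,-n,0],[-n,c,0],[0,0,-1.]]))
    d=R0.inv().apply(np.array([x,y,z])-p0); r=(R0.inv()*R1).as_rotvec()
    print('delta',np.round(d,4),'turn',np.round(r,4)); return R1
E
python3 - <<'E'
from h import *
go(0.49,0.2,0.27,0)
E
```

```text
delta [-0.4081 -0.263  -0.0403] turn [ 0.      0.     -0.3028]
```

Emit:
move_arm(deltas=[-0.408, -0.263, -0.04, 0, 0, -0.303, 1, -0.408, -0.263, -0.04, 0, 0, -0.303, 1, -0.408, -0.263, -0.04, 0, 0, -0.303, 1, -0.408, -0.263, -0.04, 0, 0, -0.303, 1, -0.408, -0.263, -0.04, 0, 0, -0.303, 1, -0.408, -0.263, -0.04, 0, 0, -0.303, 1, -0.408, -0.263, -0.04, 0, 0, -0.303, 1, -0.408, -0.263, -0.04, 0, 0, -0.303, 1, -0.408, -0.263, -0.04, 0, 0, -0.303, 1, -0.408, -0.263, -0.04, 0, 0, -0.303, 1, -0.408, -0.263, -0.04, 0, 0, -0.303, 1], squeeze=10)

```text
t: 2.38
tool_pos: [0.4891, 0.2011, 0.2695]
orientation: [0.003, -3.141, -0.0]
force: [-1.0, -0.2, -0.3]
opening: 0.0933
gripper_force: 0.0
```

```bash
cat > meas.py <<'E'
from h import *
import sys
np.set_printoptions(precision=4,suppress=True)
def blobs(P,lo=0.0025,hi=0.12):
    z=P[...,2]; m=((z>lo)&(z<hi)).astype(np.uint8)
    m=cv2.morphologyEx(m,cv2.MORPH_OPEN,np.ones((2,2),np.uint8))
    n,l,st,ce=cv2.connectedComponentsWithStats(m)
    for i in range(1,n):
        if st[i,4]<80: continue
        Q=P[l==i]
        (c,wh,a)=cv2.minAreaRect((Q[:,:2]*1000).astype(np.float32))
        print('blob px',ce[i].round(),'n',st[i,4],'rect c',np.array(c)/1000,'wh',np.round(wh,1),'ang',round(a,1),'ztop',np.percentile(Q[:,2],98).round(4),'zmed',np.median(Q[:,2]).round(4))
name=sys.argv[1]
p,d,P,T,K=snap('wrist',name+'.png')
np.save(name+'.npy',P)
print('table z',np.nanmedian(P[...,2]))
for n in NAMES:
    for r in robot.recognise('wrist',n)[:1]:
        u,v=map(int,np.round(r['uv'])); print(n,np.round(r['uv']),round(r['confidence'],2),P[v,u])
blobs(P)
E
python3 meas.py w1
```

```text
table z -0.0004482620183696995
bottle_large_mid [285. 123.] 0.9 [0.4309 0.1685 0.0794]
bottle_small_mid [227. 286.] 0.67 [0.6321 0.0869 0.0354]
stand_large_floor [124. 260.] 0.96 [ 0.6118 -0.0568  0.0032]
stand_small_floor [360. 275.] 0.93 [0.634  0.2577 0.0019]
tube_small_mid [413. 125.] 0.56 [0.4355 0.3111 0.0153]
rest_large_seat [ 15. 157.] 0.95 [ 0.475  -0.1704  0.003 ]
rest_small_seat [163. 144.] 0.74 [0.4591 0.0122 0.0018]
blob px [413. 126.] n 1481 rect c [0.4354 0.3117] wh [122.8  25.9] ang 0.8 ztop nan zmed nan
blob px [285. 127.] n 2199 rect c [0.4399 0.1619] wh [37.5 64.2] ang 44.3 ztop nan zmed nan
blob px [163. 128.] n 774 rect c [0.4432 0.0177] wh [49.9 52.6] ang 28.0 ztop nan zmed nan
blob px [ 14. 136.] n 493 rect c [ 0.4512 -0.168 ] wh [31.3 36.2] ang 76.1 ztop nan zmed nan
blob px [ 11. 172.] n 674 rect c [nan nan] wh [0. 0.] ang 0.0 ztop nan zmed nan
blob px [161. 167.] n 658 rect c [0.4783 0.0036] wh [51.3 47.7] ang 80.1 ztop nan zmed nan
blob px [581. 247.] n 3340 rect c [0.5451 0.4065] wh [351.2  82.7] ang 71.0 ztop nan zmed nan
blob px [474. 249.] n 559 rect c [0.5965 0.4061] wh [44.9 32.3] ang 49.7 ztop nan zmed nan
blob px [123. 260.] n 698 rect c [0.535  0.0151] wh [ 82.7 297. ] ang 47.5 ztop nan zmed nan
blob px [362. 276.] n 710 rect c [0.6342 0.2605] wh [70.5 45.2] ang 46.6 ztop nan zmed nan
blob px [227. 288.] n 368 rect c [0.5611 0.1226] wh [ 17.7 234.9] ang 64.6 ztop 0.3545 zmed 0.0342
blob px [230. 382.] n 3841 rect c [0.782  0.0788] wh [166.6  77. ] ang 74.0 ztop nan zmed nan
```

View pics/w1.png

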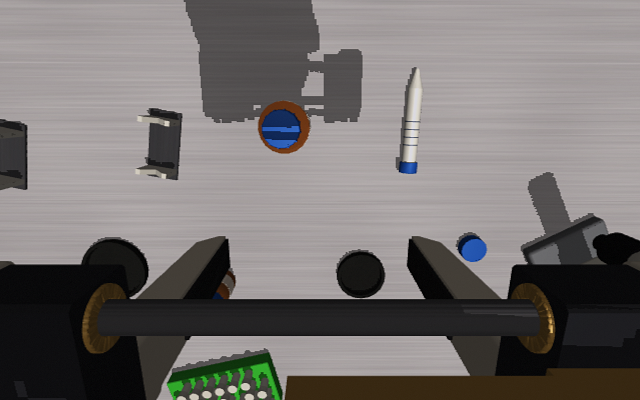

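Emit:
move_arm(deltas=[0, -0.1, 0, 0, 0, 0, 1, 0, -0.2, 0, 0, 0, 0, 1, 0, -0.3, 0, 0, 0, 0, 1, 0, -0.4, 0, 0, 0, 0, 1, 0, -0.4, 0, 0, 0, 0, 1, 0, -0.4, 0, 0, 0, 0, 1, 0, -0.4, 0, 0, 0, 0, 1, 0, -0.4, 0, 0, 0, 0, 1, 0, -0.4, 0, 0, 0, 0, 1])

```text
t: 4.0
tool_pos: [0.49, -0.1992, 0.2696]
orientation: [0.0, -3.141, -0.001]
force: [-0.2, -0.1, -0.4]
opening: 0.0935
gripper_force: 0.0
```

```bash
python3 meas.py w2
```

```text
table z -0.00039159043471898025
bottle_large_mid [623. 124.] 0.96 [0.4346 0.1363 0.0365]
stand_large_floor [404. 274.] 0.85 [ 0.6335 -0.0834  0.0021]
tube_large_mid [203. 126.] 0.96 [ 0.437  -0.3283  0.0297]
rest_small_seat [495. 143.] 0.77 [0.4585 0.0149 0.0038]
dish_stack [269. 279.] 0.83 [ 0.6187 -0.2591  0.0441]
blob px [15. 25.] n 1483 rect c [ 0.3365 -0.5291] wh [29.6 64.2] ang 45.8 ztop nan zmed nan
blob px [204. 129.] n 2620 rect c [ 0.4449 -0.3245] wh [ 36.9 119.8] ang 80.7 ztop nan zmed nan
blob px [622. 127.] n 1714 rect c [0.4504 0.1602] wh [72.7 36.7] ang 34.7 ztop nan zmed nan
blob px [500. 130.] n 840 rect c [0.4447 0.0223] wh [32.8 69.3] ang 37.3 ztop nan zmed nan
blob px [332. 156.] n 1806 rect c [nan nan] wh [0. 0.] ang 0.0 ztop nan zmed nan
blob px [490. 169.] n 458 rect c [0.4903 0.0185] wh [57.9 23.9] ang 84.8 ztop nan zmed nan
blob px [ 72. 232.] n 7957 rect c [ 0.5428 -0.4203] wh [ 89.4 359.2] ang 15.8 ztop nan zmed nan
blob px [400. 275.] n 493 rect c [ 0.565  -0.1138] wh [245.   42.9] ang 21.7 ztop nan zmed nan
blob px [269. 279.] n 2851 rect c [ 0.5617 -0.2556] wh [ 90. 213.] ang 85.6 ztop nan zmed nan
blob px [460. 374.] n 113 rect c [ 0.6335 -0.0896] wh [371.2  29.9] ang 30.5 ztop nan zmed nan
```

View pics/w2.png

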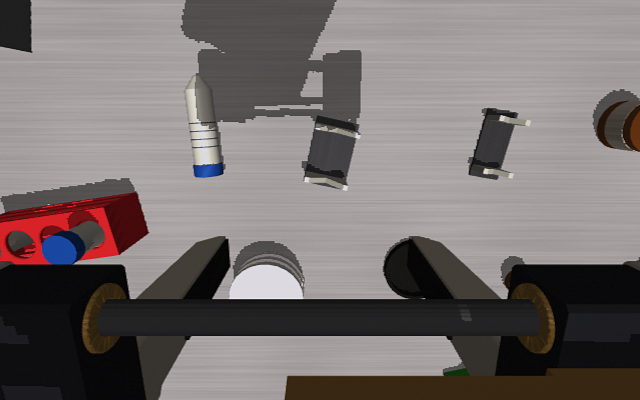

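```bash
cat > fit.py <<'E'
from h import *
np.set_printoptions(precision=4,suppress=True)
def ray(uv,T,K,z):
    uv=np.asarray(uv,float); r=np.c_[(uv[:,0]-K[0,2])/K[0,0],(uv[:,1]-K[1,2])/K[1,1],np.ones(len(uv))]@T[:3,:3].T
    return (T[:3,3]+r*((z-T[2,3])/r[:,2])[:,None])[:,:2]
def seg(p,T,K,box,z,kind,what):
    x0,y0,x1,y1=box; a=p[y0:y1,x0:x1]; hsv=cv2.cvtColor(a,cv2.COLOR_RGB2HSV); H,S,V=[hsv[...,i].astype(int) for i in range(3)]
    m={'dark':(V<75),'tube':((V>195)|((S>120)&(H>95)&(H<130))),'blue':((S>120)&(H>95)&(H<130)),'white':(V>190)&(S<60),'col':(S>100)}[kind].astype(np.uint8)
    n,l,st,ce=cv2.connectedComponentsWithStats(cv2.morphologyEx(m,cv2.MORPH_CLOSE,np.ones((3,3),np.uint8)))
    i=1+np.argmax(st[1:,4]); v,u=np.where(l==i); X=ray(np.c_[u+x0,v+y0],T,K,z)
    (c,wh,an)=cv2.minAreaRect((X*1000).astype(np.float32)); (cc,rr)=cv2.minEnclosingCircle((X*1000).astype(np.float32))
    if wh[0]<wh[1]: an+=90
    print(what,len(u),'rect',np.round(c,1),np.round(sorted(wh),1),'long-axis deg',round((an+90)%180-90,1),'| circ',np.round(cc,1),round(rr,1),'| mean',(X.mean(0)*1000).round(1))
    return X
E
cat > f1.py <<'E'
from fit import *
def cam(tp,rv):
    m=robot.camera_model('wrist');T=np.eye(4);T[:3,:3]=Ro.from_rotvec(rv).as_matrix();T[:3,3]=tp
    return T@np.array(m['tool_from_camera']),np.array(m['K'])
ld=lambda f:cv2.imread('pics/'+f)[:,:,::-1].copy()
T,K=cam([.4891,.2011,.2695],[.003,-3.141,0]); p=ld('w1.png')
seg(p,T,K,(392,60,432,180),.0095,'tube','tubeS')
seg(p,T,K,(392,60,432,180),.0095,'blue','tubeS cap')
seg(p,T,K,(255,105,312,156),.08,'blue','botL cap')
seg(p,T,K,(255,95,312,160),.04,'col','botL body')
seg(p,T,K,(325,245,395,300),.012,'dark','standS')
seg(p,T,K,(130,100,190,185),.004,'dark','restS')
T,K=cam([.49,-.1992,.2696],[0,-3.141,-.001]); p=ld('w2.png')
seg(p,T,K,(175,65,235,182),.016,'tube','tubeL')
seg(p,T,K,(175,65,235,182),.016,'blue','tubeL cap')
seg(p,T,K,(295,105,365,195),.004,'dark','restL')
seg(p,T,K,(460,100,535,182),.004,'dark','restS')
m=robot.camera_model('top');R=np.array(m['R']);T=np.eye(4);T[:3,:3]=R.T;T[:3,3]=-R.T@np.array(m['t']);K=np.array(m['K']);p=ld('top0.png')
print(K[0,0])
seg(p,T,K,(205,160,245,205),.012,'dark','standS top')
seg(p,T,K,(330,160,375,205),.012,'dark','standL top')
seg(p,T,K,(285,155,312,176),.074,'blue','botS top')
seg(p,T,K,(245,240,272,268),.08,'blue','botL top')
seg(p,T,K,(305,225,335,267),.004,'dark','restS top')
seg(p,T,K,(380,220,420,262),.004,'dark','restL top')
E
python3 f1.py
```

```text
tubeS 902 rect [433.8 315.5] [ 20.8 118.9] long-axis deg -6.4 | circ [433.4 313. ] 59.6 | mean [441.4 312.5]
tubeS cap 183 rect [486.4 309.6] [13.1 20.8] long-axis deg 84.9 | circ [485.6 309.6] 11.3 | mean [486.1 309.6]
botL cap 1163 rect [436.4 164.3] [36.8 37.2] long-axis deg -84.4 | circ [436.3 164.5] 19.2 | mean [436.1 164.2]
botL body 2152 rect [437.2 163. ] [55.7 55.8] long-axis deg 89.7 | circ [437.  163.2] 28.5 | mean [436.4 163. ]
standS 1880 rect [629.4 256.7] [69.5 92.7] long-axis deg -89.9 | circ [644.7 256.8] 50.3 | mean [629.5 256.4]
restS 1869 rect [458.3   9.4] [48.4 81.3] long-axis deg -11.1 | circ [459.3  12.7] 44.4 | mean [458.1  14.8]
tubeL 1237 rect [ 446.6 -330.8] [34.1 99.8] long-axis deg -0.5 | circ [ 446.7 -335.5] 51.1 | mean [ 458.5 -335.8]
tubeL cap 331 rect [ 489.  -331.1] [15.5 34.7] long-axis deg -83.7 | circ [ 487.9 -331.3] 18.4 | mean [ 489.3 -331. ]
restL 1959 rect [ 474.8 -186.8] [57.9 59.3] long-axis deg -11.8 | circ [ 475.8 -185.1] 39.1 | mean [ 473.9 -185.7]
restS 1924 rect [459.5  10.8] [44.3 81.6] long-axis deg -9.4 | circ [459.6  11.1] 43.6 | mean [458.6  10.1]
447.6487082508499
standS top 388 rect [629.5 256.9] [53.7 58.5] long-axis deg 26.7 | circ [629.8 256.7] 29.7 | mean [629.7 257.1]
standL top 698 rect [622.2 -68.5] [72.2 76.6] long-axis deg -1.4 | circ [622.6 -68.4] 39.4 | mean [622.5 -68.5]
botS top 102 rect [641.7  72.2] [24.5 25.2] long-axis deg -1.0 | circ [640.3  72.1] 14.9 | mean [640.9  71.9]
botL top 176 rect [435.9 162.9] [32.8 33.2] long-axis deg 89.0 | circ [436.5 162.9] 17.5 | mean [436.1 163. ]
restS top 4 rect [483.6  15.1] [0.  7.6] long-axis deg 89.0 | circ [483.6  15.1] 3.8 | mean [483.6  15.1]
restL top 9 rect [ 495.9 -176.6] [ 4.6 10.1] long-axis deg 62.0 | circ [ 496.7 -177.1] 5.2 | mean [ 496.2 -176.2]
```

```bash
cat > f2.py <<'E'
from f1 import *
print('---')
def edges(p,T,K,box,z,thr,what,above=False):
    x0,y0,x1,y1=box; g=cv2.cvtColor(p,cv2.COLOR_RGB2GRAY).astype(int)
    L=[];R_=[]
    for v in range(y0,y1):
        r=g[v,x0:x1]; u=np.where(r>thr if above else r<thr)[0]
        if len(u)<4: continue
        L.append((u[0]+x0,v)); R_.append((u[-1]+x0,v))
    for nm,E in (('L',L),('R',R_)):
        X=ray(E,T,K,z); f=np.polyfit(X[:,0],X[:,1],1); res=X[:,1]-np.polyval(f,X[:,0]); k=abs(res)<.0025; f=np.polyfit(X[k,0],X[k,1],1)
        print(what,nm,'y at x.44/.46/.475',np.polyval(f,[.44,.46,.475]),'slope',f[0],len(k),k.sum(),X[:,0].min(),X[:,0].max())
T,K=cam([.4891,.2011,.2695],[.003,-3.141,0]); p=ld('w1.png')
edges(p,T,K,(140,128,183,166),.004,80,'restS w1')
edges(p,T,K,(395,90,430,160),.0095,190,'tubeS',True)
T,K=cam([.49,-.1992,.2696],[0,-3.141,-.001]); p=ld('w2.png')
edges(p,T,K,(465,125,520,160),.004,80,'restS w2')
edges(p,T,K,(300,140,358,174),.004,80,'restL')
edges(p,T,K,(180,126,225,163),.016,190,'tubeL',True)
a=cv2.resize(p[60:200,170:370],None,fx=4,fy=4,interpolation=cv2.INTER_CUBIC);cv2.imwrite('pics/w2c.png',a[:,:,::-1])
E
python3 f2.py|sed '1,/---/d'
```

```text
restS w1 L y at x.44/.46/.475 [ 0.0001 -0.0043 -0.0076] slope -0.21931970158454772 38 37 0.4398637559596389 0.4844376027930464
restS w1 R y at x.44/.46/.475 [0.0357 0.0323 0.0297] slope -0.17104948326764138 38 38 0.439812468280495 0.48438253468314146
tubeS L y at x.44/.46/.475 [0.3088 0.3084 0.308 ] slope -0.022772135372260513 66 66 0.3964193982162151 0.4758029146532534
tubeS R y at x.44/.46/.475 [0.3175 0.3171 0.3167] slope -0.023485280110698552 66 63 0.39640640789733267 0.47579072247239573
restS w2 L y at x.44/.46/.475 [-0.0038 -0.0073 -0.01  ] slope -0.1774497161354053 35 33 0.43707463135274066 0.47775426377004193
restS w2 R y at x.44/.46/.475 [0.0329 0.0294 0.0267] slope -0.17643469280442617 35 35 0.43709354227512726 0.47777685691880556
restL L y at x.44/.46/.475 [-0.2029 -0.2079 -0.2117] slope -0.25155650483857855 34 26 0.4546595016355812 0.4950097199782011
restL R y at x.44/.46/.475 [-0.1526 -0.157  -0.1602] slope -0.2190185540156056 34 34 0.4546870998941157 0.495039120157309
tubeL L y at x.44/.46/.475 [-0.3451 -0.3442 -0.3435] slope 0.047086892520742024 34 34 0.4374950879304812 0.4794533459743555
tubeL R y at x.44/.46/.475 [-0.3277 -0.3266 -0.3257] slope 0.05722893647423242 34 30 0.43750399985863986 0.47946408582632327
```

View pics/w2c.png

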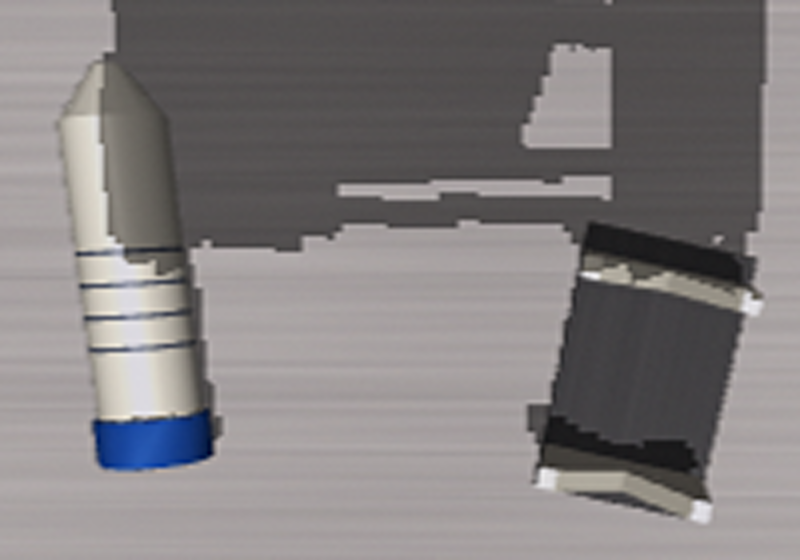

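```bash
cat > f3.py <<'E'
from f1 import *
print('---')
T,K=cam([.49,-.1992,.2696],[0,-3.141,-.001]); p=ld('w2.png')
c=lambda *l:np.array(l)/4+[170,60]
print('tubeL ends',ray(c((115,115),(152,415)),T,K,.016), ray(c((133.5,265)),T,K,.016))
X=ray(c((590,272),(755,303),(545,478),(702,510)),T,K,.042); print('restL tips',X,X.mean(0), 'dirs',X[2]-X[0],X[3]-X[1],X[1]-X[0],X[3]-X[2])
b=cv2.resize(p[95:190,455:545],None,fx=6,fy=6,interpolation=cv2.INTER_CUBIC);cv2.imwrite('pics/w2d.png',b[:,:,::-1])
E
python3 f3.py|sed '1,/---/d'
```

```text
tubeL ends [[ 0.3964 -0.3339]
 [ 0.4816 -0.3306]] [[ 0.4378 -0.3323]]
restL tips [[ 0.4385 -0.1999]
 [ 0.4468 -0.1547]
 [ 0.4955 -0.2127]
 [ 0.5048 -0.1681]] [ 0.4714 -0.1838] dirs [ 0.057  -0.0128] [ 0.058  -0.0133] [0.0083 0.0451] [0.0093 0.0446]
```

View pics/w2d.png

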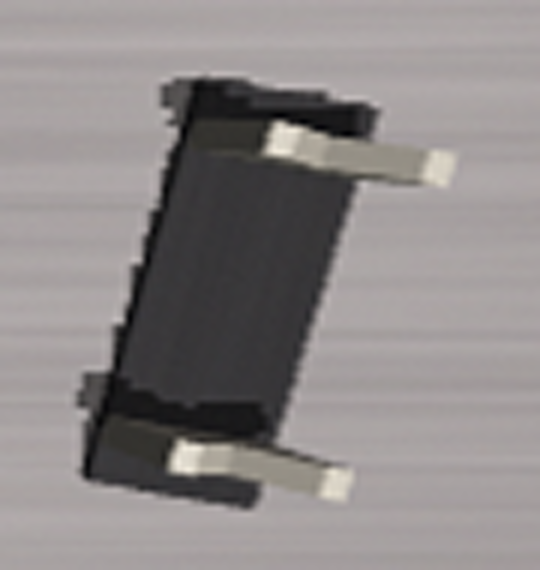

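```bash
cat >> f3.py <<'E'
c6=lambda *l:np.array(l)/6+[455,95]
X=ray(c6((285,139),(440,167),(187,457),(338,484)),T,K,.0345); print('restS tips',X,X.mean(0), 'dirs',X[2]-X[0],X[3]-X[1],X[1]-X[0])
T,K=cam([.4891,.2011,.2695],[.003,-3.141,0])
print('tubeS tip,cap',ray([(418.5,67),(408,168)],T,K,.0095))
b=cv2.resize(ld('w1.png')[60:180,380:445],None,fx=5,fy=5,interpolation=cv2.INTER_CUBIC);cv2.imwrite('pics/w1d.png',b[:,:,::-1])
go(.4395,-.3325,.08,.042)
E
python3 f3.py|sed '1,/---/d'
```

```text
tubeL ends [[ 0.3964 -0.3339]
 [ 0.4816 -0.3306]] [[ 0.4378 -0.3323]]
restL tips [[ 0.4385 -0.1999]
 [ 0.4468 -0.1547]
 [ 0.4955 -0.2127]
 [ 0.5048 -0.1681]] [ 0.4714 -0.1838] dirs [ 0.057  -0.0128] [ 0.058  -0.0133] [0.0083 0.0451] [0.0093 0.0446]
restS tips [[ 0.4284  0.0039]
 [ 0.4334  0.0332]
 [ 0.4874 -0.0066]
 [ 0.4927  0.0231]] [0.4605 0.0134] dirs [ 0.0591 -0.0105] [ 0.0593 -0.0101] [0.005  0.0293]
tubeS tip,cap [[0.3717 0.3141]
 [0.4868 0.3103]]
delta [ 0.0506 -0.1327  0.1897] turn [-0.0001  0.0001 -0.0414]
```

View pics/w1d.png

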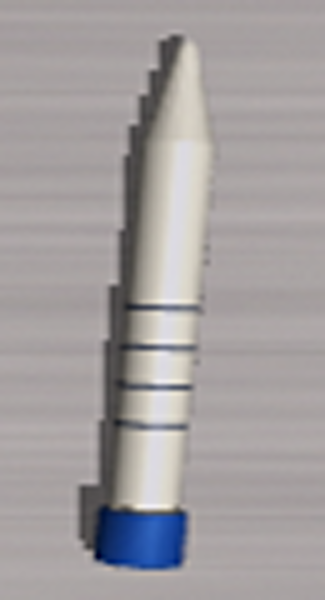

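Run:
```python
import numpy as np
P=np.load('w2.npy'); x,y,z=P[...,0],P[...,1],P[...,2]
m=(z>.03)&(z<.13)&(y<-.37)&(y>-.5)&(x<.62); Q=P[m]
for a in np.arange(.38,.6,.02):
    q=Q[(Q[:,0]>a)&(Q[:,0]<a+.02)]
    if len(q): print(a.round(2),len(q),'ymax',q[:,1].max().round(3),'zmax',q[:,2].max().round(3))
```

```text
0.5 4 ymax -0.429 zmax 0.066
0.52 1866 ymax -0.426 zmax 0.116
0.54 1824 ymax -0.423 zmax 0.117
0.56 834 ymax -0.421 zmax 0.116
0.58 11 ymax -0.458 zmax 0.07
```

Emit:
move_arm(deltas=[0.02, -0.06, 0.06, 0, 0, -0.02, 0.65, 0.04, -0.11, 0.12, 0, 0, -0.042, 0.65, 0.05, -0.133, 0.17, 0, 0, -0.042, 0.65, 0.05, -0.133, 0.19, 0, 0, -0.042, 0.65, 0.05, -0.133, 0.19, 0, 0, -0.042, 0.65, 0.05, -0.133, 0.19, 0, 0, -0.042, 0.65])

```text
t: 5.25
tool_pos: [0.4409, -0.3331, 0.0812]
orientation: [-0.066, 3.14, -0.001]
force: [-0.2, -0.5, 0.2]
opening: 0.0607
gripper_force: 0.0
```

Emit:
move_arm(deltas=[0.001, 0, 0.04, 0, 0, 0, 0.65, 0.001, 0, 0.066, 0, 0, 0, 0.65, 0.001, 0, 0.066, 0, 0, 0, 0.65, 0.001, 0, 0.066, 0, 0, 0, 0.0, 0.001, 0, 0.066, 0, 0, 0, 0.0, 0.001, 0, 0.066, 0, 0, 0, 0.0, 0.001, 0, 0.066, 0, 0, 0, 0.0, 0.001, 0, 0.066, 0, 0, 0, 0.0], squeeze=15)

```text
t: 6.25
tool_pos: [0.4395, -0.3334, 0.0144]
orientation: [-0.066, 3.14, -0.001]
force: [-0.4, 0.6, 5.1]
opening: 0.0293
gripper_force: 15.0
```

Run:
```python
from h import *
s=robot.read_state();print(s['tool_pos'],s['opening'],s['gripper_force'])
go(.473,-.185,.105,-.222)
```

```text
[ 0.43946515 -0.33341476  0.01438576] 0.029303377786054262 14.97869923710823
delta [-0.0398  0.1468 -0.0907] turn [-0.0006  0.001   0.2641]
```

Emit:
move_arm(deltas=[0, 0, -0.03, 0, 0, 0, 0, 0, 0, -0.065, 0, 0, 0, 0, -0.01, 0.035, -0.09, 0, 0, 0.08, 0, -0.022, 0.08, -0.09, 0, 0, 0.16, 0, -0.034, 0.125, -0.09, 0, 0, 0.24, 0, -0.04, 0.147, -0.09, 0, 0, 0.264, 0, -0.04, 0.147, -0.09, 0, 0, 0.264, 0, -0.04, 0.147, -0.09, 0, 0, 0.264, 0, -0.04, 0.147, -0.09, 0, 0, 0.264, 0])

```text
t: 7.38
tool_pos: [0.4725, -0.1854, 0.1035]
orientation: [-0.349, -3.122, 0.0]
force: [0.2, 0.8, -0.6]
opening: 0.0295
gripper_force: 15.0
```

Run:
```python
from h import *
s=robot.read_state();print(s['tool_pos'],s['opening'],s['gripper_force'],s['force'])
go(.473,-.185,.0425,-.222)
p,d,P,T,K=snap('wrist','c1.png')
```

```text
[ 0.47251463 -0.18544623  0.10352675] 0.029529108397206974 14.98532384634018 [ 0.24980451  0.75734112 -0.60643978]
delta [-0.0004  0.0006  0.061 ] turn [-0.0002 -0.0002 -0.0007]
```

View pics/c1.png

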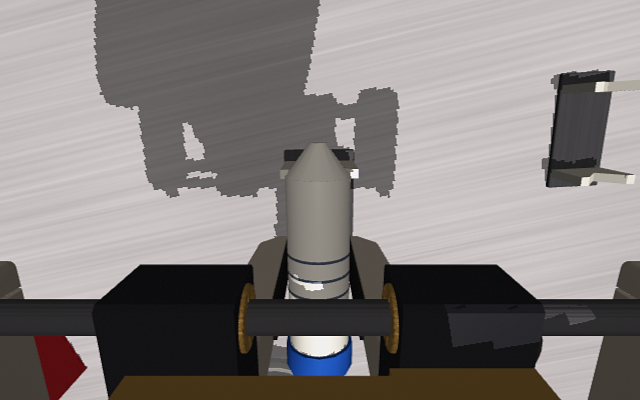

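Emit:
move_arm(deltas=[0, 0, 0.03, 0, 0, 0, 0, 0, 0, 0.05, 0, 0, 0, 0, 0, 0, 0.057, 0, 0, 0, 0, 0, 0, 0.061, 0, 0, 0, 0, 0, 0, 0.061, 0, 0, 0, 0, 0, 0, 0.061, 0, 0, 0, 0])

```text
t: 8.18
tool_pos: [0.4734, -0.1848, 0.0435]
orientation: [0.348, 3.121, -0.001]
force: [-0.7, 0.0, 0.1]
opening: 0.0294
gripper_force: 15.0
```

Emit:
move_arm(deltas=[0, 0, 0.001, 0, 0, 0, 0, 0, 0, 0.002, 0, 0, 0, 0, 0, 0, 0.002, 0, 0, 0, 0])

```text
t: 8.55
tool_pos: [0.4735, -0.1849, 0.0416]
orientation: [0.347, 3.121, -0.001]
force: [-2.3, -0.9, 5.3]
opening: 0.029
gripper_force: 15.0
```

Emit:
move_arm(deltas=[0, 0, 0, 0, 0, 0, 0.45, 0, 0, 0, 0, 0, 0, 0.6, 0, 0, 0, 0, 0, 0, 0.6, 0, 0, -0.03, 0, 0, 0, 0.6, 0, 0, -0.07, 0, 0, 0, 0.6, 0, 0, -0.11, 0, 0, 0, 0.6, 0, 0, -0.11, 0, 0, 0, 0.6])

```text
t: 9.43
tool_pos: [0.4751, -0.1856, 0.1546]
orientation: [0.347, 3.116, -0.004]
force: [0.2, 0.0, 0.1]
opening: 0.0556
gripper_force: 0.0
```

Run:
```python
from h import *
s=robot.read_state();print(s['tool_pos'],s['opening'],s['gripper_force'],s['force'])
go(.438,.312,.15,-.033)
p,d,P,T,K=snap('wrist','c2.png')
```

```text
[ 0.47511167 -0.18564623  0.15464905] 0.055626525995679264 0.0 [0.20795687 0.04045093 0.05229993]
delta [0.1457 0.4773 0.0028] turn [-0.0024  0.0066 -0.1887]
```

View pics/c2.png

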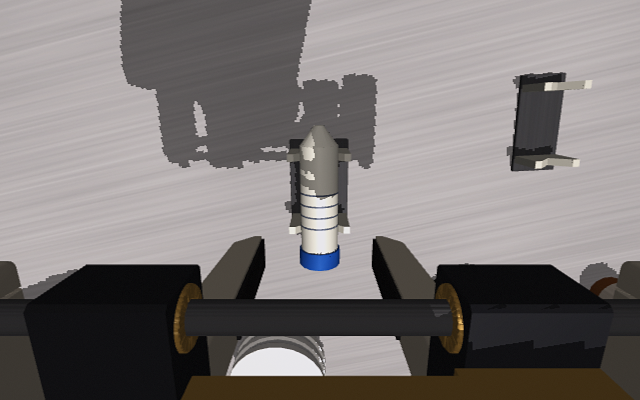

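Run:
```python
from f1 import cam,ray,np,cv2
T,K=cam([0.4751,-0.1856,0.1546],[0.347,3.116,-0.004])
# body top surface (z .058) along centre; tips z .042
X=ray([(293,156),(344,156),(292,229),(346,229)],T,K,.042);c=X.mean(0);u=(X[2]+X[3]-X[0]-X[1]);L=np.linalg.norm(u)/2;u/=np.linalg.norm(u);print(c,L)
for uv,z in [((320,126),.043),((319,249),.058),((319,249),.05),((319,270),.043),((319,269),.055)]: print(uv,(ray([uv],T,K,z)[0]-c)@u)
```

```text
tubeS 902 rect [433.8 315.7] [ 20.8 118.9] long-axis deg -6.4 | circ [433.4 313.2] 59.6 | mean [441.4 312.7]
tubeS cap 183 rect [486.4 309.7] [13.1 20.8] long-axis deg 84.9 | circ [485.6 309.7] 11.3 | mean [486.2 309.8]
botL cap 1163 rect [436.4 164.4] [36.8 37.2] long-axis deg -84.4 | circ [436.3 164.6] 19.2 | mean [436.1 164.3]
botL body 2152 rect [437.2 163.1] [55.7 55.8] long-axis deg 89.7 | circ [437.  163.3] 28.5 | mean [436.4 163.1]
standS 1880 rect [629.4 256.9] [69.5 92.8] long-axis deg -89.9 | circ [644.7 256.9] 50.3 | mean [629.5 256.6]
restS 1869 rect [458.3   9.5] [48.4 81.3] long-axis deg -11.1 | circ [459.4  12.9] 44.4 | mean [458.1  14.9]
tubeL 1237 rect [ 446.7 -330.7] [34.1 99.8] long-axis deg -0.5 | circ [ 446.7 -335.4] 51.1 | mean [ 458.6 -335.7]
tubeL cap 331 rect [ 489.1 -331. ] [15.5 34.7] long-axis deg -83.7 | circ [ 487.9 -331.1] 18.4 | mean [ 489.3 -330.9]
restL 1959 rect [ 474.8 -186.7] [57.9 59.3] long-axis deg -11.8 | circ [ 475.8 -185. ] 39.1 | mean [ 474.  -185.6]
restS 1924 rect [459.5  10.9] [44.3 81.6] long-axis deg -9.4 | circ [459.6  11.2] 43.6 | m
[... 195 characters left out ...]
ong-axis deg -1.4 | circ [622.6 -68.4] 39.4 | mean [622.5 -68.5]
botS top 102 rect [641.7  72.2] [24.5 25.2] long-axis deg -1.0 | circ [640.3  72.1] 14.9 | mean [640.9  71.9]
botL top 176 rect [435.9 162.9] [32.8 33.2] long-axis deg 89.0 | circ [436.5 162.9] 17.5 | mean [436.1 163. ]
restS top 4 rect [483.6  15.1] [0.  7.6] long-axis deg 89.0 | circ [483.6  15.1] 3.8 | mean [483.6  15.1]
restL top 9 rect [ 495.9 -176.6] [ 4.6 10.1] long-axis deg 62.0 | circ [ 496.7 -177.1] 5.2 | mean [ 496.2 -176.2]
[ 0.4698 -0.1841] 0.06010432455355866
(320, 126) -0.052856909423072494
(319, 249) 0.04088273497902794
(319, 249) 0.04434540546049047
(319, 270) 0.06660177322672609
(319, 269) 0.059648652907845406
```

Emit:
move_arm(deltas=[0.018, 0.06, 0, 0, 0, -0.03, 0.6, 0.036, 0.12, 0, 0, 0, -0.06, 0.6, 0.055, 0.18, 0, 0, 0, -0.09, 0.6, 0.073, 0.24, 0, 0, 0, -0.12, 0.6, 0.09, 0.3, 0, 0, 0, -0.15, 0.6, 0.11, 0.36, 0, 0, 0, -0.189, 0.6, 0.128, 0.42, 0, -0.002, 0.007, -0.189, 0.6, 0.146, 0.477, 0.003, -0.002, 0.007, -0.189, 0.6, 0.146, 0.477, 0.003, -0.002, 0.007, -0.189, 0.6, 0.146, 0.477, 0.003, -0.002, 0.007, -0.189, 0.6, 0.146, 0.477, 0.003, -0.002, 0.007, -0.189, 0.6])

```text
t: 10.85
tool_pos: [0.4353, 0.3115, 0.147]
orientation: [-0.054, -3.134, -0.003]
force: [-0.7, -0.1, -0.1]
opening: 0.0559
gripper_force: 0.0
```

Run:
```python
from fit import *
s=robot.read_state();print(s['tool_pos'],s['orientation'])
p,d,P,T,K=snap('wrist','c3.png')
print(T[:3,3])
X=seg(p,T,K,(250,30,390,300),.0095,'blue','cap')
go(.438,.312,.0135,-.033)
```

```text
[0.4353 0.3115 0.147 ] [-0.0538 -3.1336 -0.0029]
[0.3646 0.3136 0.3016]
cap 326 rect [487.6 309.3] [16.7 21. ] long-axis deg 88.0 | circ [485.9 309.3] 11.9 | mean [488.  309.4]
delta [-0.0034  0.0003  0.1338] turn [ 0.0021 -0.0071 -0.0017]
```

View pics/c3.png

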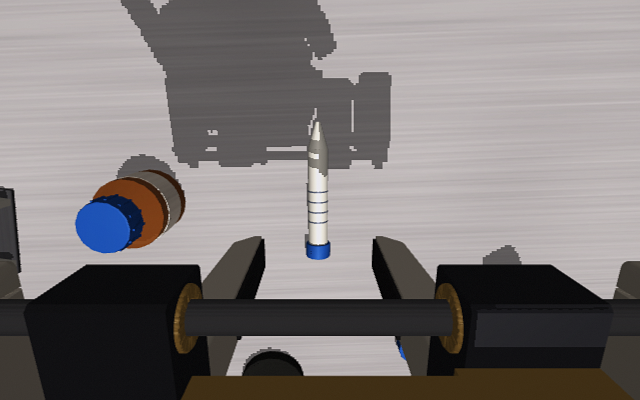

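Emit:
move_arm(deltas=[-0.003, 0, 0.06, 0.002, -0.007, -0.002, 0.6, -0.003, 0, 0.11, 0.002, -0.007, -0.002, 0.5, -0.003, 0, 0.134, 0.002, -0.007, -0.002, 0.5, -0.003, 0, 0.134, 0.002, -0.007, -0.002, 0.5, -0.003, 0, 0.134, 0.002, -0.007, -0.002, 0, -0.003, 0, 0.134, 0.002, -0.007, -0.002, 0, -0.003, 0, 0.134, 0.002, -0.007, -0.002, 0, -0.003, 0, 0.134, 0.002, -0.007, -0.002, 0], squeeze=10)

```text
t: 11.9
tool_pos: [0.4375, 0.3132, 0.0138]
orientation: [0.049, 3.141, 0.001]
force: [0.7, -0.6, 0.3]
opening: 0.0165
gripper_force: 10.0
```

Run:
```python
from h import *
s=robot.read_state();print(s['tool_pos'],s['opening'],s['gripper_force'])
go(.460,.0125,.12,-.177)
```

```text
[0.43750421 0.31321    0.0137631 ] 0.016460781269589563 9.998781234025955
delta [-0.0318 -0.2998 -0.1065] turn [0.0008 0.0004 0.1461]
```

Emit:
move_arm(deltas=[0, 0, -0.04, 0, 0, 0, 0, 0, 0, -0.09, 0, 0, 0, 0, -0.005, -0.04, -0.13, 0, 0, 0.02, 0, -0.012, -0.1, -0.135, 0, 0, 0.05, 0, -0.018, -0.16, -0.135, 0, 0, 0.08, 0, -0.025, -0.22, -0.135, 0, 0, 0.11, 0, -0.03, -0.28, -0.12, 0, 0, 0.146, 0, -0.032, -0.3, -0.107, 0, 0, 0.146, 0, -0.032, -0.3, -0.09, 0, 0, 0.146, 0, -0.032, -0.3, -0.09, 0, 0, 0.146, 0, -0.032, -0.3, -0.09, 0, 0, 0.146, 0])

```text
t: 13.28
tool_pos: [0.4602, 0.0134, 0.1036]
orientation: [0.275, 3.129, 0.001]
force: [0.0, 0.9, -0.2]
opening: 0.0165
gripper_force: 10.0
```

Run:
```python
from h import *
s=robot.read_state();print(s['tool_pos'],s['opening'],s['gripper_force'],s['force'])
go(.460,.0125,.038,-.177)
p,d,P,T,K=snap('wrist','c4.png')
```

```text
[0.4601563  0.01337915 0.10362942] 0.016546560370782858 9.998807162046432 [ 0.02966815  0.89686639 -0.22784238]
delta [ 0.     -0.0009  0.0656] turn [0.0008 0.     0.0018]
```

View pics/c4.png

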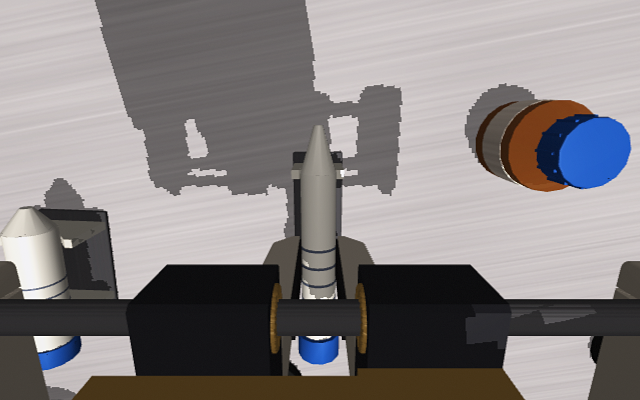

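Emit:
move_arm(deltas=[0, 0, 0.03, 0, 0, 0, 0, 0, 0, 0.052, 0, 0, 0, 0, 0, 0, 0.061, 0, 0, 0, 0, 0, 0, 0.064, 0, 0, 0, 0, 0, 0, 0.064, 0, 0, 0, 0, 0, 0, 0.064, 0, 0, 0, 0])

```text
t: 14.08
tool_pos: [0.4609, 0.0124, 0.0404]
orientation: [0.277, 3.128, 0.001]
force: [-0.4, 0.0, 0.2]
opening: 0.0163
gripper_force: 10.0
```

Emit:
move_arm(deltas=[0, 0, 0.001, 0, 0, 0, 0, 0, 0, 0.002, 0, 0, 0, 0, 0, 0, 0.002, 0, 0, 0, 0])

```text
t: 14.45
tool_pos: [0.4608, 0.0125, 0.0381]
orientation: [0.277, 3.128, 0.002]
force: [1.3, 1.8, 4.4]
opening: 0.0163
gripper_force: 10.0
```

Emit:
move_arm(deltas=[0, 0, 0, 0, 0, 0, 0.25, 0, 0, 0, 0, 0, 0, 0.45, 0, 0, 0, 0, 0, 0, 0.45, 0, 0, -0.03, 0, 0, 0, 0.45, 0, 0, -0.07, 0, 0, 0, 0.6, 0, 0, -0.12, 0, 0, 0, 0.8, 0, 0, -0.12, 0, 0, 0, 0.9])

```text
t: 15.32
tool_pos: [0.4631, 0.012, 0.1621]
orientation: [0.277, 3.121, 0.001]
force: [-0.7, 0.1, -1.4]
opening: 0.0672
gripper_force: 0.0
```

Run:
```python
from h import *
s=robot.read_state();print(s['tool_pos'],s['opening'],s['gripper_force'],s['force'])
go(.4365,.1635,.13,0)
p,d,P,T,K=snap('wrist','c5.png')
```

```text
[0.4631033  0.01201424 0.16211934] 0.0672059262787878 0.0 [-0.67450342  0.14563255 -1.38819544]
delta [0.0531 0.1444 0.0319] turn [ 0.0006  0.0084 -0.1768]
```

View pics/c5.png

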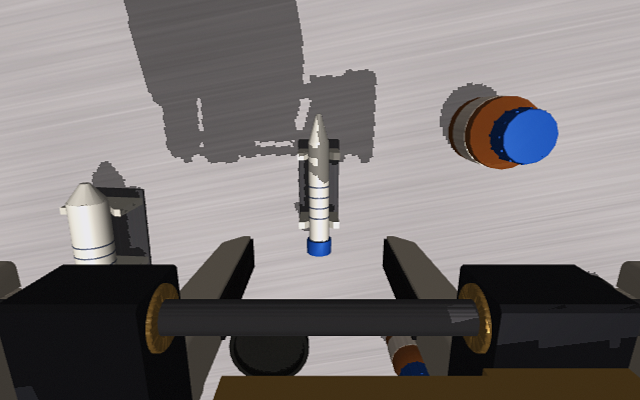

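Emit:
move_arm(deltas=[0.027, 0.072, 0, 0, 0, -0.09, 1, 0.053, 0.144, 0, 0, 0.004, -0.177, 1, 0.053, 0.144, 0.03, 0, 0.008, -0.177, 1, 0.053, 0.144, 0.032, 0, 0.008, -0.177, 1, 0.053, 0.144, 0.032, 0, 0.008, -0.177, 1, 0.053, 0.144, 0.032, 0, 0.008, -0.177, 1], squeeze=15)

```text
t: 16.12
tool_pos: [0.4339, 0.1624, 0.126]
orientation: [-0.002, -3.135, -0.002]
force: [-1.1, -0.3, 0.2]
opening: 0.0929
gripper_force: 0.0
```

Run:
```python
from fit import *
p,d,P,T,K=snap('wrist','c6.png')
seg(p,T,K,(230,60,400,320),.08,'blue','cap')
go(.4365,.1635,.032,0)
s=robot.read_state();print(s['tool_pos'],s['opening'])
```

```text
cap 2995 rect [433.8 163.5] [36.7 41. ] long-axis deg 3.8 | circ [433.6 163. ] 20.8 | mean [433.5 163.5]
delta [-0.0031  0.0009  0.0942] turn [ 0.0014 -0.0066 -0.0014]
[0.434  0.1625 0.1262] 0.09289039762605569
```

Emit:
move_arm(deltas=[-0.003, 0.001, 0.045, 0.001, -0.006, 0, 1, -0.003, 0.001, 0.08, 0.001, -0.006, 0, 1, -0.003, 0.001, 0.094, 0.001, -0.006, 0, 1, -0.003, 0.001, 0.094, 0.001, -0.006, 0, 1, -0.003, 0.001, 0.094, 0.001, -0.006, 0, 0.5, -0.003, 0.001, 0.094, 0.001, -0.006, 0, 0.3, -0.003, 0.001, 0.094, 0.001, -0.006, 0, 0.3, -0.003, 0.001, 0.094, 0.001, -0.006, 0, 0.3, -0.003, 0.001, 0.094, 0.001, -0.006, 0, 0.3])

```text
t: 17.3
tool_pos: [0.4357, 0.1646, 0.0318]
orientation: [0.001, -3.14, -0.001]
force: [-0.4, -0.3, 3.4]
opening: 0.0556
gripper_force: 15.0
```

Run:
```python
from h import *
s=robot.read_state();print(s['tool_pos'],s['orientation'],s['opening'],s['gripper_force'],s['force'])
go(.6225,-.0685,.07,-.1)
```

```text
[0.43573086 0.16458925 0.03181625] [ 5.23936000e-04 -3.14029168e+00 -5.65283607e-04] 0.055579785746442796 15.000306218862534 [-0.35731699 -0.26306174  3.42252256]
delta [-0.1866 -0.2331 -0.0385] turn [ 0.0003 -0.0013  0.1003]
```

Emit:
move_arm(deltas=[0, 0, -0.03, 0, 0, 0, 0.3, 0, 0, -0.07, 0, 0, 0, 0.3, -0.03, -0.04, -0.075, 0, 0, 0, 0.3, -0.065, -0.08, -0.075, 0, 0, 0, 0.3, -0.1, -0.125, -0.075, 0, 0, 0, 0.3, -0.135, -0.17, -0.075, 0, 0, 0, 0.3, -0.165, -0.21, -0.075, 0, 0, 0, 0.3, -0.187, -0.233, -0.07, 0, 0, 0, 0.3, -0.187, -0.233, -0.06, 0, 0, 0, 0.3, -0.187, -0.233, -0.06, 0, 0, 0, 0.3, -0.187, -0.233, -0.06, 0, 0, 0, 0.3], squeeze=20)

```text
t: 18.68
tool_pos: [0.6219, -0.0673, 0.0908]
orientation: [0.002, -3.139, -0.001]
force: [-0.7, 0.2, -2.0]
opening: 0.055
gripper_force: 20.0
```

Run:
```python
from h import *
p,d,P,T,K=snap('side','s1.png'); a=cv2.resize(p[100:340,200:480],None,fx=2.5,fy=2.5,interpolation=cv2.INTER_CUBIC);cv2.imwrite('pics/s1c.png',a[:,:,::-1])
s=robot.read_state();print(s['tool_pos'],s['orientation'],s['opening'],s['gripper_force'],s['force'])
go(.6225,-.0685,.037,0)
```

```text
[ 0.62223433 -0.06739324  0.091251  ] [ 2.25439748e-03 -3.13966489e+00 -8.08835916e-04] 0.055126098185162176 19.999932534992695 [-0.41990726 -1.30535856 -0.40361524]
delta [-0.0004 -0.0011  0.0542] turn [ 0.0005 -0.0019  0.0014]
```

View pics/s1c.png

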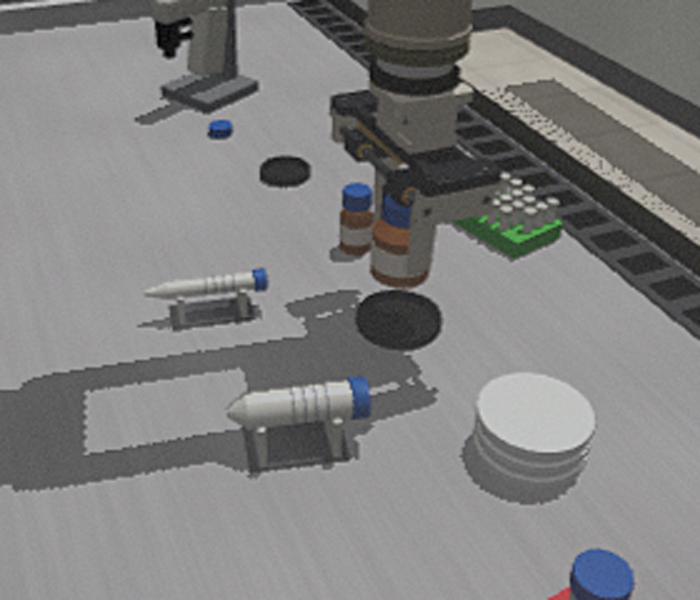

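Run:
```python
from fit import *
m=robot.camera_model('side');R=np.array(m['R']);T=np.eye(4);T[:3,:3]=R.T;T[:3,3]=-R.T@np.array(m['t']);K=np.array(m['K'])
for f in ['side0.png','s1.png']:
    p=cv2.imread('pics/'+f)[:,:,::-1].copy()
    g=p[214:242,336:384].mean(2)
    v,u=np.where(g<70); X=ray(np.c_[u+336,v+214],T,K,.008); print(len(u),'mid',(X.min(0)+X.max(0))/2,X.max(0)-X.min(0),X.mean(0))
```

```text
653 mid [ 0.6225 -0.0723] [0.0883 0.0925] [ 0.6216 -0.0736]
657 mid [ 0.6225 -0.0702] [0.0883 0.0967] [ 0.6216 -0.0734]
```

Emit:
move_arm(deltas=[0, -0.002, 0.025, 0, -0.002, 0.001, 0.3, 0, -0.002, 0.045, 0, -0.002, 0.001, 0.3, 0, -0.002, 0.052, 0, -0.002, 0.001, 0.3, 0, -0.002, 0.054, 0, -0.002, 0.001, 0.3, 0, -0.002, 0.054, 0, -0.002, 0.001, 0.3, 0, -0.002, 0.054, 0, -0.002, 0.001, 0.3])

```text
t: 19.48
tool_pos: [0.6233, -0.0706, 0.038]
orientation: [0.001, 3.14, 0.0]
force: [-0.2, -0.1, -0.7]
opening: 0.0553
gripper_force: 20.0
```

Emit:
move_arm(deltas=[0, 0, 0.001, 0, 0, 0, 0.3, 0, 0, 0.002, 0, 0, 0, 0.3, 0, 0, 0.003, 0, 0, 0, 0.3, 0, 0, 0.003, 0, 0, 0, 0.3])

```text
t: 19.98
tool_pos: [0.6228, -0.0705, 0.0348]
orientation: [0.001, 3.141, 0.0]
force: [-3.0, 0.8, 4.5]
opening: 0.0553
gripper_force: 20.0
```

Emit:
move_arm(deltas=[0, 0, 0, 0, 0, 0, 0.75, 0, 0, 0, 0, 0, 0, 0.85, 0, 0, 0, 0, 0, 0, 0.85, 0, 0, -0.03, 0, 0, 0, 0.85, 0, 0, -0.07, 0, 0, 0, 0.85, 0, 0, -0.12, 0, 0, 0, 0.85, 0, 0, -0.12, 0, 0, 0, 0.85])

```text
t: 20.85
tool_pos: [0.626, -0.0711, 0.1601]
orientation: [0.001, 3.132, -0.002]
force: [-0.4, -0.3, -0.7]
opening: 0.0786
gripper_force: 0.0
```

Run:
```python
from h import *
s=robot.read_state();print(s['tool_pos'],s['orientation'],s['opening'],s['gripper_force'],s['force'])
go(.641,.072,.155,0)
```

```text
[ 0.62596024 -0.07113531  0.16009308] [ 1.16231931e-03  3.13182451e+00 -2.39408950e-03] 0.07862126722578613 0.0 [-0.39589662 -0.32225872 -0.65919671]
delta [-0.0149  0.1432  0.005 ] turn [-0.0015  0.0098 -0.0007]
```

Emit:
move_arm(deltas=[-0.005, 0.05, 0, 0, 0.005, 0, 0.75, -0.01, 0.1, 0, 0, 0.01, 0, 0.75, -0.015, 0.143, 0.005, 0, 0.01, 0, 0.75, -0.015, 0.143, 0.005, 0, 0.01, 0, 0.75, -0.015, 0.143, 0.005, 0, 0.01, 0, 0.75, -0.015, 0.143, 0.005, 0, 0.01, 0, 0.75])

```text
t: 21.6
tool_pos: [0.6376, 0.0712, 0.1489]
orientation: [-0.003, -3.131, -0.0]
force: [-0.2, 0.4, -0.2]
opening: 0.0694
gripper_force: 0.0
```

Run:
```python
from fit import *
p,d,P,T,K=snap('wrist','c7.png')
seg(p,T,K,(260,100,380,295),.074,'blue','cap')
go(.641,.072,.026,0)
s=robot.read_state();print(s['tool_pos'],s['opening'])
p,d,P,T,K=snap('top','t2.png')
seg(p,T,K,(330,160,375,200),.08,'blue','botL top')
```

```text
cap 1608 rect [639.6  71.1] [29.9 34.2] long-axis deg 4.9 | circ [639.4  71.2] 17.3 | mean [639.6  71.2]
delta [-0.0045  0.0009  0.123 ] turn [ 0.0001 -0.0098 -0.0024]
[0.6377 0.0711 0.1491] 0.0702056243884906
botL top 167 rect [623.9 -69.9] [31.6 32.6] long-axis deg -1.6 | circ [623.9 -69.9] 18.4 | mean [623.8 -69.9]
```

View pics/c7.png

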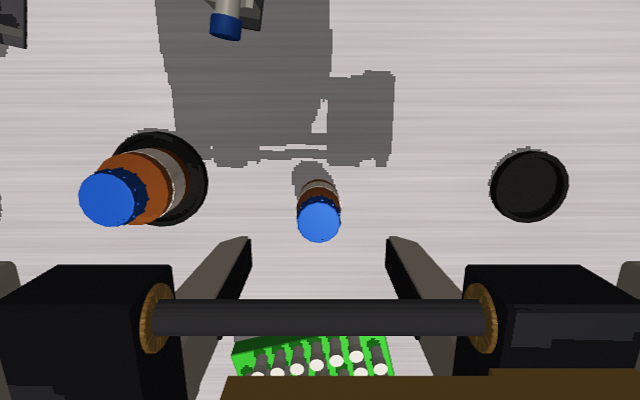

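Emit:
move_arm(deltas=[-0.003, 0.001, 0.05, 0, -0.01, -0.002, 0.75, -0.003, 0.001, 0.1, 0, -0.01, -0.002, 0.75, -0.003, 0.001, 0.123, 0, -0.01, -0.002, 0.75, -0.003, 0.001, 0.123, 0, -0.01, -0.002, 0.75, -0.003, 0.001, 0.123, 0, -0.01, -0.002, 0.45, -0.003, 0.001, 0.123, 0, -0.01, -0.002, 0.1, -0.003, 0.001, 0.123, 0, -0.01, -0.002, 0.1, -0.003, 0.001, 0.123, 0, -0.01, -0.002, 0.1, -0.003, 0.001, 0.123, 0, -0.01, -0.002, 0.1], squeeze=12)

```text
t: 22.82
tool_pos: [0.64, 0.0735, 0.027]
orientation: [-0.002, 3.14, 0.0]
force: [-0.3, -1.5, 5.7]
opening: 0.0356
gripper_force: 12.0
```

Run:
```python
from h import *
s=robot.read_state();print(s['tool_pos'],s['orientation'],s['opening'],s['gripper_force'],s['force'])
go(.6305,.257,.07,0)
```

```text
[0.64000234 0.07352404 0.02695037] [-1.91894528e-03  3.14017078e+00  4.45550623e-04] 0.03555936030297372 12.000389765219097 [-0.27528596 -1.47094726  5.69529776]
delta [ 0.0092  0.1835 -0.043 ] turn [0.0003 0.0014 0.0012]
```

Emit:
move_arm(deltas=[0, 0, -0.025, 0, 0, 0, 0.1, 0, 0, -0.05, 0, 0, 0, 0.1, 0.003, 0.05, -0.05, 0, 0, 0, 0.1, 0.006, 0.1, -0.05, 0, 0, 0, 0.1, 0.009, 0.15, -0.05, 0, 0, 0, 0.1, 0.009, 0.183, -0.045, 0, 0, 0, 0.1, 0.009, 0.183, -0.043, 0, 0, 0, 0.1, 0.009, 0.183, -0.03, 0, 0, 0, 0.1, 0.009, 0.183, -0.02, 0, 0, 0, 0.1, 0.009, 0.183, -0.02, 0, 0, 0, 0.1, 0.009, 0.183, -0.02, 0, 0, 0, 0.1])

```text
t: 24.2
tool_pos: [0.6305, 0.2559, 0.0462]
orientation: [-0.0, 3.141, 0.0]
force: [-0.2, -0.4, -1.2]
opening: 0.0354
gripper_force: 12.0
```

Run:
```python
from h import *
s=robot.read_state();print(s['tool_pos'],s['orientation'],s['opening'],s['gripper_force'],s['force'])
go(.6305,.257,.030,0)
```

```text
[0.63045604 0.25585067 0.04621648] [-3.57453890e-04  3.14137379e+00  4.89545318e-04] 0.03541464799505549 11.999934206851322 [-0.21282354 -0.39665918 -1.21077878]
delta [-0.      0.0011  0.0162] turn [0.0003 0.0002 0.0002]
```

Emit:
move_arm(deltas=[0, 0.001, 0.008, 0, 0, 0, 0.1, 0, 0.001, 0.013, 0, 0, 0, 0.1, 0, 0.001, 0.015, 0, 0, 0, 0.1, 0, 0.001, 0.016, 0, 0, 0, 0.1, 0, 0.001, 0.017, 0, 0, 0, 0.1, 0, 0.001, 0.017, 0, 0, 0, 0.1])

```text
t: 24.95
tool_pos: [0.6305, 0.2577, 0.03]
orientation: [-0.002, 3.141, 0.001]
force: [-2.9, -1.2, 4.1]
opening: 0.0356
gripper_force: 12.0
```

Contact at the expected height; release and retreat.

Emit:
move_arm(deltas=[0, 0, 0, 0, 0, 0, 0.5, 0, 0, 0, 0, 0, 0, 0.65, 0, 0, 0, 0, 0, 0, 0.65, 0, 0, -0.03, 0, 0, 0, 0.65, 0, 0, -0.07, 0, 0, 0, 0.65, 0, 0, -0.12, 0, 0, 0, 0.65, 0, 0, -0.17, 0, 0, 0, 0.65, 0.12, 0.05, -0.2, 0, 0, 0, 0.65, 0.12, 0.1, -0.2, 0, 0, 0, 0.65, 0.12, 0.15, -0.2, 0, 0, 0, 0.65, 0.12, 0.15, -0.2, 0, 0, 0, 0.65, 0.12, 0.15, -0.2, 0, 0, 0, 0.65])

```text
t: 26.45
tool_pos: [0.5096, 0.4082, 0.229]
orientation: [-0.006, 3.141, 0.0]
force: [0.5, 0.8, -1.3]
opening: 0.0606
gripper_force: 0.0
```

Run:
```python
from fit import *
p,d,P,T,K=snap('top','t3.png')
seg(p,T,K,(330,160,375,200),.08,'blue','botL')
seg(p,T,K,(205,155,245,200),.074,'blue','botS')
a=p[130:310,150:510]
q,d,P,T,K=snap('side','s3.png')
b=q[120:330,200:480]
cv2.imwrite('pics/fin.png',np.vstack([cv2.resize(a,(560,280)),cv2.resize(b,(560,320))])[:,:,::-1])
print(robot.read_state()['tool_pos'])
```

```text
botL 165 rect [623.9 -69.9] [31.7 32.4] long-axis deg -1.0 | circ [623.9 -69.9] 18.4 | mean [623.8 -69.9]
botS 108 rect [632.4 256.8] [25.1 27.2] long-axis deg 89.0 | circ [631.9 257.4] 14.3 | mean [632.  257.3]
[0.5106 0.4061 0.2286]
```

View pics/fin.png

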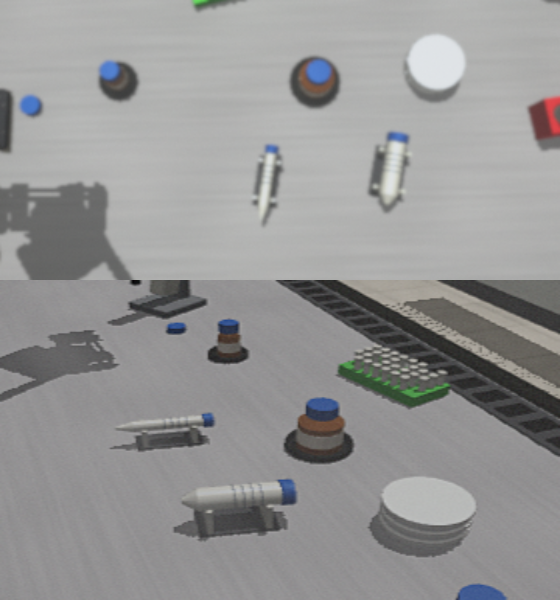

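```bash
python3 -c "
from plant import robot
print(robot.close_job())"
```

```text
the job is handed in; nothing more can be done
None
```

Both bottles stand upright in their own stands, both tubes lie in their own V rests, and I left the dish stack alone; the last pictures show this, and the job was handed in at about 26 s, with no verdict shown.

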